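# Hold the pressing board flush on a glued veneer panel

### The arm

A 6-joint arm with a two-finger parallel gripper is mounted at the origin on the work surface. World frame = base frame: x ahead of the robot, y to its left, z up, the work surface at z = 0. Lengths are in mm, angles in rad, forces in N, time in s.
With the tool pointing down it reaches from about 350 to 875 mm from the base axis. Payload 4.2 kg.
Tool frame: the origin (TCP) lies midway between the tips of the shut fingers; the grasp point (between the pads) lies 19 mm behind it; z points along the fingers, y is the line along which they close (so a half turn about z gives the same grasp; the last joint's range is limited). The gripper opens to 85 mm and grips with 20 to 120 N. Pads are 22 mm wide; open, the fingers measure 114 mm over their backs; the gripper's body (76 mm by 85 mm) begins 54 mm behind the grasp point. The pads swing forward as they close: fully open they stand 13 mm farther back than shut.
Start: joints at [1.389, 0.385, 0.008, 0, -1.194, -0.259], TCP at [266.631, 565.25, 231.312] pointing down, gripper open.
Joint ranges: [-3.14, 3.14], [-1.21, 2.06], [-1.07, 1.41], [-3.16, 2.05], [-2.99, -0.16], [-3.1, 3.1]. Speed limits (rad/s): [2.79, 2.79, 3.14, 3.14, 3.14, 3.14].

### API

Orientations are given as [roll, pitch, yaw] about the fixed x, y, z axes, in that order (R = Rz(yaw) Ry(pitch) Rx(roll)).
In Python, from bench import * gives the robot as it stands. The module is installed in compiled form; this text tells all that it offers.
- The arm moves only by the shell command python3 -m crank 'ROWS' [FORCE]. ROWS is JSON, a list that holds one entry, the list of rows, each a list of 5 numbers: the closure, from -1 (fully open) to 1 (shut), so that 0 is half open, then the shift along the tool's x, y, z in cm, then the turn about the tool's z in rad. A call has 1 to 12 rows; each row shifts and turns the commanded pose from where the row before left it, along the tool's axes as they then stand; what a row does not reach is not made up. A row lasts 1/8 s, in which the tool goes at most 62.5 mm and 10.7 degrees, less where a joint would pass 70% of its speed; a pose out of reach is approached as far as the arm can. A call is refused whole if a number of a shift passes 6.25 or a number of a turn 0.188, either way. A call with a gripper value outside its range is refused whole. The fingers move at their own pace and stop on an object; FORCE is the grip in N (left out, the last holds). Time passes only in rows, so rows that do not move let the fingers close. It gives the time, the measured TCP pose, the force, the opening and the grip force at its end, in the units of the state.
- sense(): the state, without advancing time (a new reading comes with each control period).
- snapshot(name): name is "scene" or "top" or "wrist"; returns (picture, depth): 400x640x3 uint8, blue, green, red; 400x640 float32, mm along the optical axis (not along the pixel's ray), 0 where there is no reading.
- camera_info(name): a dict with "fx", "fy", "cx", "cy" (pixels), "world_from_camera" (4x4, takes a point from camera to world coordinates). Camera axes: x right, y up, looking along -z (the intrinsics and any distortion apply to the point x, -y, -z); pixel columns grow to the right and rows downward; lengths in mm; the calibration is good to about 2 mm. A picture is of the moment at which its call begins: read the wrist's pose just before it. camera_info takes no time and is no camera call; for the wrist camera it gives the pose at the moment of the call.
- close_job(): hands the job in; it is judged then, once.
Trained networks look in the newest picture that a camera, given by its name, has taken for a name from the list of things; names that differ only in an ending like _2 or _b are one class to them, and where a whole thing is asked for, a point or a joint stands for the part that bears it (a point fixed in the world has none). Each returns a list of dicts, best first, with "conf" (0 to 1); they miss things now and then, are a little off and sometimes report something else, mostly with a low value. They report only what shows in the picture. A call takes as long as a camera call. They do not tell look-alikes from the thing itself.
- masks_of(name, camera): "region" (400x640 bool, what is visible of it) and "pixel" ([column, row] in pixels, amid what is visible of it).
- place_of(name, camera): "pixel" ([column, row] in pixels: a listed point, or the origin of a listed thing).
The state is a dict: "time_s": time; "q": joint angles; "joint_velocities": joint speeds; "tau": joint torques, N m; "ee_pos": TCP position; "orientation": TCP orientation; "wrist_force": force on the tool from outside, world axes, zero at the start; "moment": the same for the moment, N m; "opening": finger opening in mm; "grasp_force": force on a finger pad.
Only numpy, scipy, OpenCV 4.12 (cv2) and the standard library are available. Lean on these libraries where they do the work, as an engineer would, in place of code of your own. Each camera call takes 0.05 s, during which the arm holds its last target. There are 200 camera calls.

### The job

Pick up the plywood pressing board by its handle, tilt it to match the slope of the glued veneer panel on the press stand, lay it flush, centred and square on the panel with its long side up the slope, and press gently until the sprung panel has sunk about half of its 12 mm travel, never to its stop. Finish while still gripping the handle and holding that pressure: do not let go. Leave the other loose things on the table where they are.

Things in the scene. Friction and masses are not known exactly. Their poses are not given: they have to be found in the camera images.
- press_board: Pressing board: plywood plate 120 (x) x 80 (y) x 10 mm with a darker wooden handle bar on its middle, 60 (x) x 22 (y) mm, 42 mm tall (top 52 mm above the underside). 0.13 to 0.25 kg. Starts flat on the table, handle up. Origin: centre of the underside; z up through the handle; x along the long side and handle. Alike either way round.
- handle (a point): Middle of the pressing board's handle, 36 mm above the underside of the board (26 mm above the plate); same axes as the board. Grip it across y (22 mm wide).
- stand: Press stand, fixed: wooden base 200 (x) x 130 (y) x 18 mm, side cheeks up to 52 mm high. Its 180 x 110 mm panel, hinged at the low edge on the robot's side, slopes 12 to 29 degrees, different each run; the hinge does not give when pressed. The sprung bed sits above it. Origin: centre of the underside; z up; x level, towards the high side. Turned up to 23 degrees, left or right on the table.
- bed_face (a point): Centre of the sloping upper face of the sprung bed: a cork block 130 (x, up the slope) x 90 (y, level) x 12 mm faced with dark veneer bearing a pale star. z is the face's outward normal (up and towards the robot's side), x points up the slope. The face moves with the bed.
- bed (a joint): How far the sprung bed has sunk along its own normal, in m: 0 free, 0.012 at the stop. A spring carries it: it starts to sink at about 1.5 to 2 N, then 0.9 N more per mm, so about 7 N half way and 12 N at the stop.
- scissors: Pair of steel scissors with grey finger loops, about 150 x 70 x 9 mm, lying flat; bystander.
- glue_jar: Closed round jar, 54 mm across, 75 mm tall, standing; bystander. Origin under its centre.
- offcut: Bare plywood offcut 120 x 80 x 12 mm without any handle, lying flat; bystander.
- spool: Wooden spool, 40 mm across, 42 mm tall, standing; bystander.
- mallet: Small hammer lying on the table; bystander.
Mind the look-alikes: they are no part of the job. What is shaped like the stand but green is not meant.

How it is judged (in metres and radians):
On the way, in this order (a step that is already met when the one before it is completed fails the run):
1. the pressing board is lifted clear of the table in the fingers (height (world z) of press_board above 0.06 m and contact force between press_board and the fingers above 3 N), for 0.2 s.
2. the board is held flush, centred and square on the veneer panel, with the bed pressed 3 to 9.5 mm down (angle between the z axis of press_board and the z axis of bed_face, either way round below 0.06 rad and angle between the x axis of press_board and the x axis of bed_face, either way round below 0.12 rad and x of press_board in the frame of bed_face between -0.01 and 0.01 m and y of press_board in the frame of bed_face between -0.01 and 0.01 m and z of press_board in the frame of bed_face between -0.003 and 0.003 m and value of joint bed between 0.003 and 0.0095 m and contact force between press_board and stand above 2.5 N and contact force between press_board and the fingers above 3 N and distance between the grasp point and handle below 0.03 m), for 0.5 s.
At the end, for the whole second after the job is handed in: Gripper holding the handle (grasp within 30 mm of its middle), board still and flush on the panel: parallel within 0.06 rad, touching within 3 mm, centred within 10 mm each way, square within 0.12 rad, contact over 2.5 N, bed sunk 3 to 9.5 mm (all of step 2 and linear speed of press_board below 0.02 m/s); the arm keeps its last pose, push and grip.
It fails at once if the bed is driven to its stop (over 11.5 mm) (value of joint bed above 0.0115 m).
It fails at once if a bystander (scissors, jar, offcut, spool, hammer) is moved more than 30 mm (distance of any of scissors, glue_jar, offcut, spool, mallet from where it was at the start of the episode above 0.03 m).
It also fails if it takes over 43 s, if anything falls off the work surface, if the arm or the gripper's body presses on something with over 40 N, if the wrist force passes 120 N, or if a joint passes its speed limit or range.

## Working session

There is one attempt and no reset: what is moved stays moved. The work goes in short steps, Python scripts to look and compute and a shell command to move; the robot and the scene stay as the last step left them, time stands still between calls to the robot, and variables do not carry over. Pictures are saved under pics/ and viewed, at most 10 in all, crops included, and the job is handed in when it is done.

```bash
mkdir -p pics; cat > h.py <<'E'
from bench import *
import numpy as np, cv2
from scipy.spatial.transform import Rotation as Rn
def cloud(cam):
    p,d=snapshot(cam); c=camera_info(cam); T=np.array(c["world_from_camera"],float)
    v,u=np.mgrid[0:400,0:640]
    P=np.stack([(u-c["cx"])/c["fx"]*d,-(v-c["cy"])/c["fy"]*d,-d],-1)
    W=P@T[:3,:3].T+T[:3,3]; W[d<=0]=np.nan
    return p,d,W
E
python3 - <<'E'
from h import *
for c in("scene","top"):
    p,d,W=cloud(c); cv2.imwrite(f"pics/{c}0.png",p); np.save(f"{c}0.npy",W)
    for n in("press_board","handle","stand","bed_face","scissors","glue_jar","offcut","spool","mallet"):
        print(c,n,[(np.round(r["pixel"]).astype(int).tolist(),round(r["conf"],2),np.round(W[tuple(np.round(r["pixel"]).astype(int)[::-1])]).tolist()) for r in masks_of(n,c)[:3]])
print({k:v for k,v in camera_info("top").items()})
s=sense();print(s)
E
```

```text
scene press_board [([404, 236], 0.66, [613.0, 228.0, 38.0]), ([448, 188], 0.52, [474.0, 434.0, 4.0])]
scene handle [([405, 234], 0.66, [614.0, 227.0, 54.0])]
scene stand [([201, 177], 0.98, [317.0, -301.0, 100.0]), ([390, 166], 0.89, [408.0, 248.0, 95.0]), ([266, 274], 0.58, [656.0, -175.0, 103.0])]
scene bed_face [([388, 152], 0.89, [363.0, 256.0, 104.0]), ([194, 160], 0.88, [253.0, -314.0, 103.0]), ([260, 264], 0.75, [623.0, -185.0, 95.0])]
scene scissors [([323, 245], 0.9, [571.0, 0.0, 8.0])]
scene glue_jar [([307, 186], 0.84, [407.0, -7.0, 79.0]), ([323, 240], 0.16, [555.0, 5.0, 8.0])]
scene offcut [([162, 247], 0.65, [467.0, -448.0, 12.0])]
scene spool [([331, 275], 0.75, [677.0, -6.0, 41.0])]
scene mallet [([450, 188], 0.9, [479.0, 436.0, 12.0])]
top press_board [([244, 177], 0.81, [581.0, 239.0, 51.0]), ([308, 191], 0.57, [545.0, 17.0, 3.0])]
top handle [([244, 172], 0.57, [598.0, 239.0, 53.0])]
top stand [([233, 242], 0.97, [350.0, 255.0, 101.0]), ([361, 174], 0.88, [586.0, -163.0, 84.0]), ([399, 276], 0.71, [246.0, -277.0, 98.0])]
top bed_face [([366, 165], 0.71, [617.0, -18
[... 866 characters left out ...]
0000000e+00]])}
{'time_s': 1.0, 'q': array([ 1.38858435e+00,  3.84661251e-01,  7.88571943e-03,  1.05225708e-05,
       -1.19398027e+00, -2.58610449e-01]), 'joint_velocities': array([-0.00121079, -0.00017976,  0.00041892,  0.00096861,  0.00022198,
        0.00171307]), 'tau': array([ 7.32861827e-04, -3.92098153e+01,  1.88615137e+01,  4.19119433e+00,
       -4.00082945e-04,  5.29711485e-06]), 'ee_pos': array([266.64204166, 565.2423249 , 231.33145125]), 'orientation': array([-3.14155097e+00,  9.05695514e-07, -4.40818550e-01]), 'wrist_force': array([-0.3281736 , -0.50223559, -0.02808478]), 'moment': array([-0.02268261, -0.06841409, -0.02245993]), 'grasp_force': 0.0, 'opening': 85.68994884162211}
```

View pics/scene0.png

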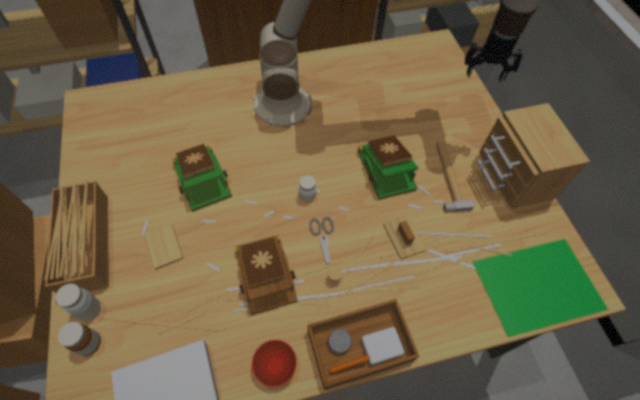

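View pics/top0.png

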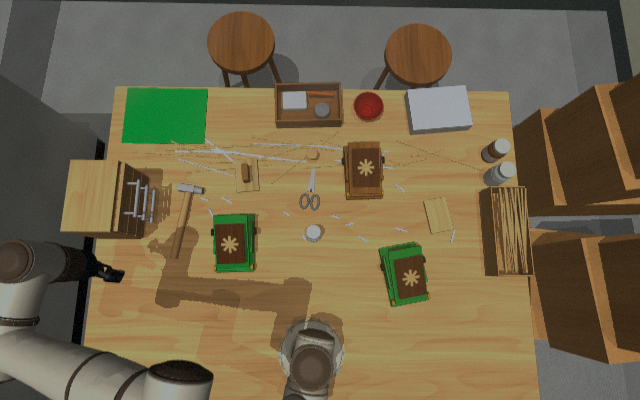

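The scene and top views show the wooden stand at top pixel (366,166), the board with its handle at (246,174), and two green decoys that I'll ignore. Scissors, spool and jar lie between the board and the stand.

```bash
cat >> h.py <<'E'
def rect(P):  # plan-view min-area rect -> centre, sizes, long-axis yaw(deg)
    (c,(a,b),t)=cv2.minAreaRect(P[:,:2].astype(np.float32))
    if b>a: a,b,t=b,a,t+90
    return np.round(c,1),round(a,1),round(b,1),round((t+90)%180-90,1)
def plane(P,it=8,tol=3):
    m=np.ones(len(P),bool)
    for _ in range(it):
        c=P[m].mean(0); n=np.linalg.svd(P[m]-c,full_matrices=False)[2][2]; n*=np.sign(n[2])
        r=(P-c)@n; m=abs(r)<max(tol,0)
    return c,n,m,r[m].std()
def near(W,x,y,r): return (np.hypot(W[...,0]-x,W[...,1]-y)<r)
E
python3 - <<'E'
from h import *
for c in("top","scene"):
    W=np.load(c+"0.npy")
    img=cv2.imread(f"pics/{c}0.png").astype(int)
    t=W[near(W,600,0,400)]; z=t[:,2]; print(c,"table z",np.median(z[abs(z)<15]),z[abs(z)<6].std())
    m=near(W,604,236,90)
    print("handle",rect(W[m&(W[...,2]>42)]), np.median(W[m&(W[...,2]>42)][:,2]), "n",(m&(W[...,2]>42)).sum())
    print("plate",rect(W[m&(W[...,2]>6.5)]),(m&(W[...,2]>6.5)).sum())
    m=near(W,618,-178,38); cc,n,k,s=plane(W[m]); 
    print("bed",cc,n,s,"slope",np.degrees(np.arccos(n[2])),"az uphill",np.degrees(np.arctan2(-n[1],-n[0])),len(k),k.sum())
    m=near(W,618,-178,130)&(abs((W-cc)@n)<4)
    print("bedrect",rect(W[m]))
    print("stand",rect(W[near(W,618,-178,135)&(W[...,2]>8)]))
E
```

```text
top table z 0.5866622366337424 2.481528968116794
handle (array([601.7, 237.9]), 61.5, 21.9, 7.4) 52.032111485807036 n 113
plate (array([612.9, 230.9]), 151.1, 140.4, -4.7) 709
bed [ 617.16867575 -177.95384634   92.1633293 ] [-2.48934187e-01 -1.52670423e-04  9.68520391e-01] 1.6062037372107885 slope 14.414454623687353 az uphill 0.0351392867354482 407 319
bedrect (array([ 610.1, -177.4]), 125.9, 90.1, 2.8)
stand (array([ 614.8, -162.4]), 219.1, 196.9, -87.3)
scene table z 1.2702022112991926 2.189522015461634
handle (array([602.1, 236.3]), 60.8, 24.2, 2.7) 51.74939829400239 n 170
plate (array([608.7, 240.5]), 167.4, 132.2, -83.4) 1007
bed [ 618.78079309 -178.03339937   93.98486787] [-0.25948012 -0.01460271  0.96563804] 1.3418294452513435 slope 15.063576211337987 az uphill 3.221024833807337 549 518
bedrect (array([ 609.8, -179.5]), 130.0, 89.9, 2.8)
stand (array([ 621.9, -196. ]), 197.5, 189.1, 4.2)
```

```bash
python3 -m crank '[[[-1,5.5,1.9,0,0],[-1,5.5,1.9,0,0],[-1,5.5,1.9,0,0],[-1,5.5,1.9,0,0],[-1,5.5,1.9,0,0],[-1,5.5,1.9,0,0],[-1,5.5,1.9,0,0],[-1,5.5,1.9,0,0],[-1,0,0,0,-0.174],[-1,0,0,0,-0.174],[-1,0,0,0,-0.174],[-1,0,0,0,0]]]'
python3 - <<'E'
from h import *
s=sense();print(s["ee_pos"],s["orientation"],s["time_s"])
p,d,W=cloud("wrist"); cv2.imwrite("pics/w1.png",p); np.save("w1.npy",W)
m=near(W,602,237,90)
h=m&(W[...,2]>42); print("handle",rect(W[h]),np.median(W[h][:,2]),h.sum())
h=m&(W[...,2]>5.5)&(W[...,2]<15); print("plate",rect(W[h]),h.sum()); print("table",np.nanmedian(W[...,2]))
E
```

```text
time_s: 2.5
ee_pos: [599.8, 240.0, 231.3]
orientation: [3.142, 0.0, 0.079]
wrist_force: [-0.3, -0.2, -0.9]
opening: 85.5
grasp_force: 0.0
[599.76026974 239.97005372 231.25759298] [3.14155857e+00 7.84405703e-05 7.90468942e-02] 2.5
handle (array([601.6, 239.4]), 149.4, 58.9, -84.9) 306.8627011960723 39400
plate (array([601.1, 236.8]), 119.9, 80.1, 6.2) 4572
table 0.9964641818966697
```

View pics/w1.png

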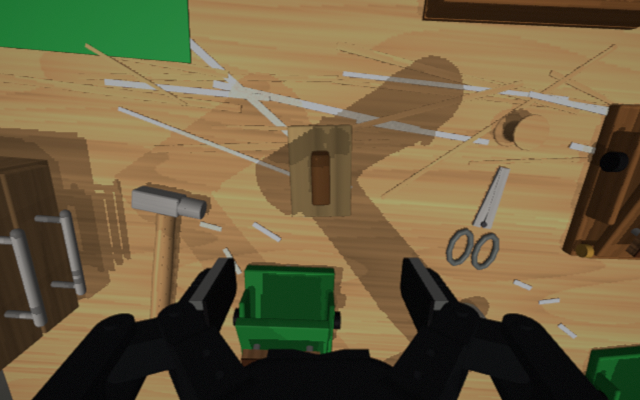

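```bash
python3 -m crank '[[[-1,0.1,0.33,0,-0.03],[-1,0,0,5,0],[-1,0,0,5,0],[-1,0,0,5,0],[-1,0,0,2.5,0],[-1,0,0,2.5,0],[-1,0,0,1.2,0],[-1,0,0,0,0],[1,0,0,0,0],[1,0,0,0,0],[1,0,0,0,0],[1,0,0,0,0]]]' 30
python3 -m crank '[[[1,0,0,0,0],[1,0,0,-1,0],[1,0,0,-2,0],[1,0,0,-4,0],[1,0,0,-5,0],[1,0,0,-5,0],[1,0,0,0,0]]]' 30
```

```text
time_s: 4.05
ee_pos: [601.4, 237.2, 20.0]
orientation: [-3.141, -0.001, 0.111]
wrist_force: [-1.4, -0.2, 2.2]
opening: 21.4
grasp_force: 30.3
time_s: 4.92
ee_pos: [603.2, 237.9, 195.1]
orientation: [-3.137, -0.01, 0.112]
wrist_force: [0.2, 0.0, -1.6]
opening: 21.4
grasp_force: 30.0
```

```bash
python3 -m crank '[[[1,-0.5,5.5,0,0],[1,-0.5,5.5,0,0],[1,-0.5,5.5,0,0],[1,-0.5,5.5,0,0],[1,-0.5,5.5,0,0.06],[1,0,0,0,0],[1,0,0,0,0]]]'
cat > meas.py <<'E'
from h import *
import sys
k=sys.argv[1]
s=sense();print(s["ee_pos"],s["orientation"],s["time_s"],s["wrist_force"])
for c in("wrist","top","scene"):
    p,d,W=cloud(c); cv2.imwrite(f"pics/{c}{k}.png",p); np.save(f"{c}{k}.npy",W)
    R=[r["region"] for r in masks_of("bed_face",c) if np.hypot(*(np.nanmedian(W[r["region"]],0)[:2]-[612,-178]))<50]
    pl=[np.round(W[tuple(np.round(r["pixel"]).astype(int)[::-1])]) for r in place_of("bed_face",c)]
    m=near(W,612,-178,50)&(W[...,2]<125)&(W[...,2]>70)
    cc,n,kk,sd=plane(W[m],tol=3)
    m=near(W,612,-178,110)&(abs((W-cc)@n)<3.5)
    ms=np.zeros(m.shape,np.uint8); ms[m]=1; nl,L,st,_=cv2.connectedComponentsWithStats(cv2.morphologyEx(ms,cv2.MORPH_OPEN,np.ones((3,3),np.uint8)))
    m=L==1+np.argmax(st[1:,4]); cc,n,_,sd=plane(W[m],tol=3); r=rect(W[m])
    zc=cc[2]-(n[:2]@(r[0]-cc[:2]))/n[2]
    print(c,"n",np.round(n,4),"slope",np.degrees(np.arccos(n[2])).round(2),"az",np.degrees(np.arctan2(-n[1],-n[0])).round(2),"rect",r,"zc",zc.round(1),"sd",sd.round(2),m.sum())
    print("   place",pl[:3])
E
python3 meas.py 2
```

```text
time_s: 5.8
ee_pos: [606.0, -39.5, 188.2]
orientation: [-3.141, 0.002, 0.05]
wrist_force: [-0.2, 0.6, -0.9]
opening: 21.8
grasp_force: 30.2
[605.95237672 -39.51076194 188.24952461] [-3.14136648e+00  2.09245491e-03  5.03169063e-02] 5.8 [-0.24599287  0.57001889 -0.88849708]
wrist n [-0.2603 -0.0125  0.9655] slope 15.1 az 2.75 rect (array([ 609.4, -179. ]), 127.2, 91.7, 3.0) zc 90.5 sd 0.64 13060
   place [array([ 609., -178.,   91.])]
top n [-0.2637 -0.0327  0.9641] slope 15.41 az 7.06 rect (array([ 576.6, -173.7]), 62.2, 59.7, -89.0) zc 81.1 sd 1.45 190
   place [array([338., 271.,  98.]), array([ 626., -179.,   94.]), array([ 240., -312.,   97.])]
scene n [-0.261  -0.0142  0.9652] slope 15.15 az 3.12 rect (array([ 609.6, -179.7]), 129.2, 89.7, 2.8) zc 91.4 sd 1.36 1271
   place [array([619., 105., 478.]), array([ 609., -185.,   91.]), array([ 229., -311.,   91.])]
```

View pics/wrist2.png

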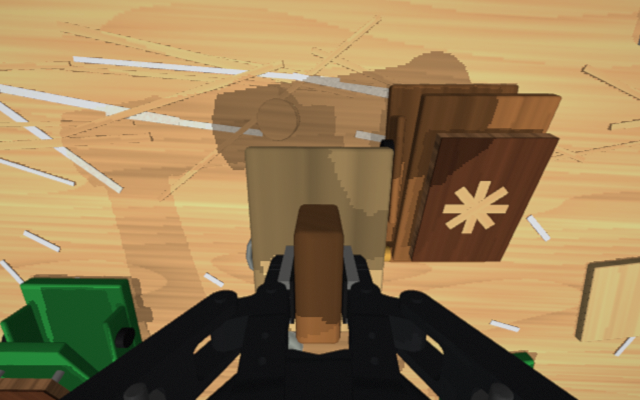

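Wrist picture: the board is held level with its handle at (320,255). The stand's veneer with the star at (475,208) is measured as centre (609,-179,91), slope 15.1°, yaw 2.9°.

```bash
python3 -m crank '[[[1,-0.2,4.7,0,0],[1,-0.2,4.7,0,0],[1,-0.2,4.7,0,0],[1,0,0,2,0],[1,0,0,2,0],[1,0,0,1,0],[1,0,0,0,0],[1,0,0,0,0]]]' 20
python3 - <<'E'
from h import *
s=sense();print(s["ee_pos"],s["orientation"],s["wrist_force"],s["moment"])
p,d,W=cloud("scene")
h=near(W,605,-180,100)&(W[...,2]>112)&(W[...,2]<175)
P=W[near(W,605,-180,80)&(W[...,2]>115)&(W[...,2]<140)]; cc,n,k,sd=plane(P,tol=3)
print("plate plane",cc,n,sd,k.sum(),len(P))
E
```

```text
time_s: 7.25
ee_pos: [608.6, -180.2, 140.3]
orientation: [3.141, -0.002, 0.052]
wrist_force: [-0.0, -0.6, -1.7]
opening: 21.5
grasp_force: 30.1
[ 608.60393198 -180.20918762  140.29038689] [ 3.14103833e+00 -1.67803192e-03  5.19293762e-02] [-0.03385029 -0.56603444 -1.70127174] [-0.00296014 -0.00132614 -0.01040738]
plate plane [ 638.81355642 -178.92846836  131.20874992] [4.95476393e-04 2.48332656e-04 9.99999846e-01] 1.4546252029134283 616 726
```

```bash
python3 -m crank '[[[0.9,-0.1,0,0.6,0],[0.9,0,0,0.6,0],[0.9,0,0,0,0],[0.9,0,0,0,0]]]' 20
python3 -m crank '[[[0.9,0,0,0.2,0],[0.9,0,0,0.2,0],[0.9,0,0,0.0,0]]]' 20
```

```text
time_s: 7.8
ee_pos: [607.0, -180.5, 127.3]
orientation: [3.141, 0.0, 0.051]
wrist_force: [-1.5, -0.1, -1.9]
opening: 21.2
grasp_force: 30.1
time_s: 8.18
ee_pos: [607.6, -180.5, 124.0]
orientation: [3.141, -0.002, 0.052]
wrist_force: [-0.0, 0.1, 1.8]
opening: 21.8
grasp_force: 30.5
```

```bash
python3 -m crank '[[[0.9,-0.1,0,0.2,0],[0.9,-0.1,0,0.2,0],[0.9,0,0,0.0,0]]]' 20
python3 - <<'E'
from h import *
s=sense();print(s["ee_pos"],s["wrist_force"],s["moment"])
p,d,W=cloud("scene"); cv2.imwrite("pics/s3.png",cv2.resize(p[200:340,180:340],None,fx=4,fy=4,interpolation=2))
P=W[near(W,605,-180,75)&(W[...,2]>95)&(W[...,2]<132)]; cc,n,k,sd=plane(P,tol=3)
print("plate plane",cc,n,sd,k.sum(),len(P),"slope",np.degrees(np.arcsin(-n[0])))
E
```

```text
time_s: 8.55
ee_pos: [605.8, -180.7, 120.0]
orientation: [3.141, -0.002, 0.051]
wrist_force: [1.9, -0.3, 3.7]
opening: 21.4
grasp_force: 30.8
[ 605.76376108 -180.73068889  120.0179673 ] [ 1.93576046 -0.2595799   3.74581218] [-0.09788516 -0.90992289 -0.03632316]
plate plane [ 636.65526387 -179.99338387  112.16284056] [-0.03022789  0.00598074  0.99952514] 1.42922942814817 612 888 slope 1.7321945846298699
```

View pics/s3.png

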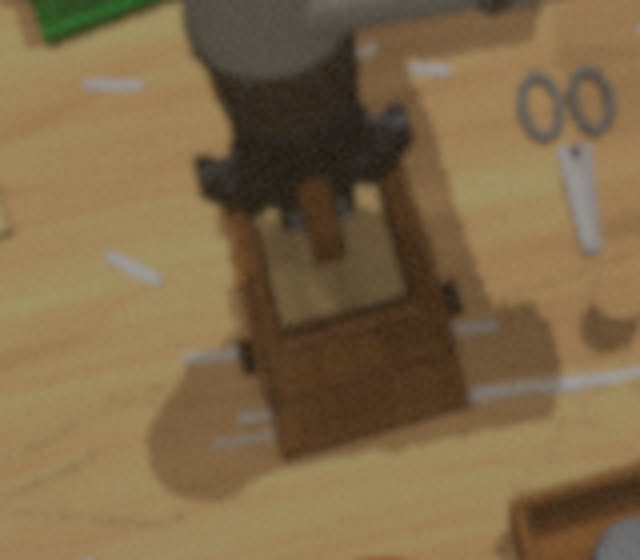

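The board is level with its uphill edge on the bed, and the 30 N grip is too stiff for it to swivel. I'll ease the fingers step by step so it can turn.

```bash
for c in 1; do python3 -m crank '[[[0.6,0,0,0,0]]]' 20; python3 -m crank '[[[0.5,0,0,0,0]]]' 20;  python3 -m crank '[[[0.47,0,0,0,0]]]' 20; done
```

```text
time_s: 8.72
ee_pos: [605.5, -180.6, 119.8]
orientation: [3.141, -0.001, 0.051]
wrist_force: [3.0, -1.0, 3.6]
opening: 21.5
grasp_force: 30.8
time_s: 8.85
ee_pos: [605.3, -180.6, 119.6]
orientation: [3.141, -0.001, 0.051]
wrist_force: [2.0, -0.5, 5.0]
opening: 21.6
grasp_force: 30.8
time_s: 8.98
ee_pos: [602.7, -180.3, 117.8]
orientation: [-3.14, 0.006, 0.051]
wrist_force: [1.0, -0.3, -0.3]
opening: 22.6
grasp_force: 0.3
```

```bash
cat > pl.py <<'E'
from h import *
import sys
s=sense();print(s["time_s"],s["ee_pos"],s["orientation"],s["wrist_force"],s["opening"],s["grasp_force"])
C=np.array([609.4,-179,90.7]);n0=np.array([-.2605,-.0132,.9654]);x0=np.array([.9642,.0488,.2608]);y0=np.cross(n0,x0)
p,d,W=cloud("scene"); cv2.imwrite(f"pics/{sys.argv[1]}.png",cv2.resize(p[200:340,180:340],None,fx=4,fy=4,interpolation=2))
hsv=cv2.cvtColor(p,cv2.COLOR_BGR2HSV)
r=[m["region"] for m in masks_of("press_board","scene") if np.hypot(*(np.nanmedian(W[m["region"]],0)[:2]-C[:2]))<80]
if r:
    P=W[r[0]]; P=P[~np.isnan(P[:,0])]; L=(P-C)@np.array([x0,y0,n0]).T
    Q=P[(L[:,2]<22)&(L[:,2]>-12)]
    cc,n,k,sd=plane(Q,tol=3); LL=(Q[k]-C)@np.array([x0,y0,n0]).T
    print("plate n",n.round(3),"in bed frame n",(np.array([x0,y0,n0])@n).round(3),"c",LL.mean(0).round(1),"x",np.percentile(LL[:,0],[1,99]).round(1),"y",np.percentile(LL[:,1],[1,99]).round(1),"sd",sd.round(2),k.sum(),len(P))
    print("bedframe rect",rect(LL))
E
python3 pl.py s4
```

```text
8.975 [ 602.72332219 -180.29441501  117.84910997] [-3.14036577  0.00558315  0.05056938] [ 1.03761725 -0.32330838 -0.31107287] 22.574840455210058 0.3096586558967829
plate n [-0.259 -0.012  0.966] in bed frame n [0.001 0.001 1.   ] c [23.9 -2.2  9.9] x [-26.7  57.1] y [-41.2  37.1] sd 1.43 588 873
bedframe rect (array([11.8, -2. ]), 92.3, 79.5, 0.0)
```

View pics/s4.png

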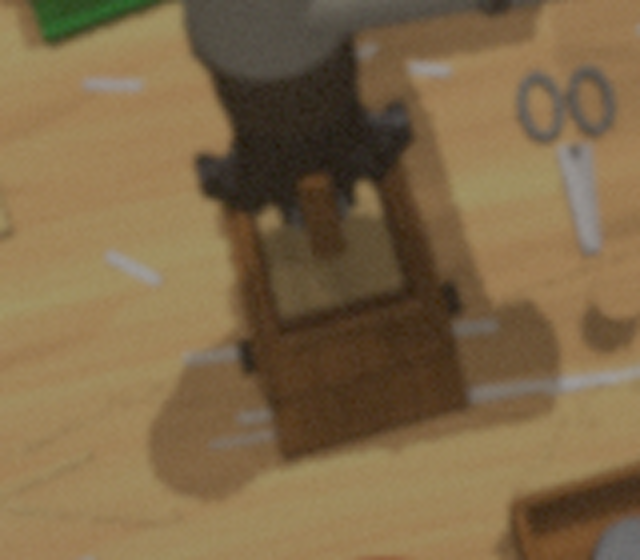

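```bash
python3 -m crank '[[[0.42,0,0,0,0],[0.42,-0.18,0,0.4,0],[0.42,-0.18,0,0.4,0],[0.42,0,0,0,0],[0.42,0,0,0,0]]]' 20
python3 pl.py s5
```

```text
time_s: 9.7
ee_pos: [601.3, -180.7, 111.3]
orientation: [3.142, 0.0, 0.051]
wrist_force: [0.7, 0.5, 0.0]
opening: 24.8
grasp_force: 0.0
9.7 [ 601.30410203 -180.72206383  111.32600802] [3.14155077e+00 2.20886780e-05 5.12135760e-02] [0.68629368 0.46370136 0.04801747] 24.767681834961124 0.0
plate n [-0.261 -0.009  0.965] in bed frame n [-0.     0.005  1.   ] c [26.5 -2.5 10.3] x [-18.2  57. ] y [-40.4  36.8] sd 1.35 543 786
bedframe rect (array([15.7, -1.5]), 85.3, 79.0, -0.7)
```

```bash
python3 -m crank '[[[1,0,0,0,0],[1,0,0,0,0],[1,0,0,0,0],[1,0,0,0,0]]]' 40
python3 -m crank '[[[1,0.05,0,0.15,0],[1,0.05,0,0.15,0],[1,0,0,0,0],[1,0,0,0,0]]]' 40
```

```text
time_s: 10.3
ee_pos: [601.4, -180.7, 111.4]
orientation: [3.142, -0.0, 0.051]
wrist_force: [-0.0, 0.7, 0.5]
opening: 21.0
grasp_force: 41.3
time_s: 10.8
ee_pos: [602.2, -180.7, 108.5]
orientation: [3.142, 0.0, 0.051]
wrist_force: [-1.1, 0.3, 3.1]
opening: 21.3
grasp_force: 41.6
```

```bash
python3 -m crank '[[[1,0.04,0,0.13,0],[1,0.04,0,0.13,0],[1,0,0,0,0],[1,0,0,0,0],[1,0,0,0,0]]]' 40
python3 pl.py s6
```

```text
time_s: 11.42
ee_pos: [603.0, -180.7, 106.0]
orientation: [3.141, 0.0, 0.051]
wrist_force: [-2.2, 0.3, 4.7]
opening: 21.4
grasp_force: 41.9
11.425 [ 602.95853419 -180.65044713  105.96167807] [3.14147558e+00 2.28268714e-04 5.12676443e-02] [-2.22781009  0.33399702  4.73661297] 21.418394400781658 41.931796073913574
plate n [-0.267 -0.015  0.964] in bed frame n [-0.007 -0.002  1.   ] c [24.  -2.7  4.7] x [-23.3  56.5] y [-40.   35.8] sd 1.33 526 770
bedframe rect (array([13.9, -2.2]), 87.7, 78.3, 0.1)
```

View pics/s6.png

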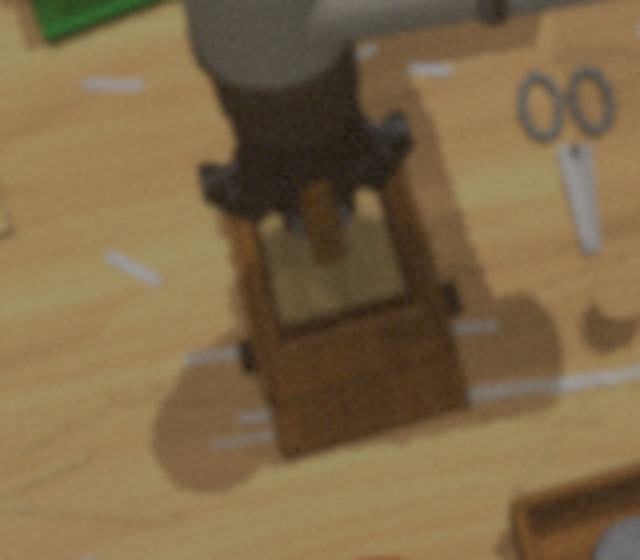

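The board lies flush (within 0.5°), about 3 mm off centre, with the bed sunk about 5.4 mm. I'll hold briefly and then hand in.

```bash
python3 -m crank '[[[1,0,0,0,0],[1,0,0,0,0],[1,0,0,0,0],[1,0,0,0,0],[1,0,0,0,0],[1,0,0,0,0]]]' 40
python3 -c "
from bench import *
print(close_job())"
```

```text
time_s: 12.28
ee_pos: [603.0, -180.6, 106.0]
orientation: [3.142, 0.0, 0.051]
wrist_force: [-1.5, 0.0, 4.2]
opening: 21.5
grasp_force: 41.9
the job is handed in; nothing more can be done
None
```

I handed the job in at 12.3 s with the handle still gripped at about 40 N; by my last measurements the board lay flush (within 0.5°), about 3 mm off centre, with the bed pressed down about 5.4 mm, but no verdict came back.

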